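# Print the label for the cheese on the scale

## Robot

A 7-joint arm with a two-finger parallel gripper is mounted at the origin on the work surface. World frame = base frame: x ahead of the robot, y to its left, z up, the work surface at z = 0. Lengths are in m, angles in rad, forces in N, time in s.
With the tool pointing down it reaches from about 0.4 to 0.85 m from the base axis. Payload 10.4 kg.
Tool frame: the origin (TCP) lies on the centre line of the jaws, within the pads' length; the fingertips stand r.tip_extent ahead of it and the grasp point (between the pads) lies 8 mm behind it (r.tip_extent is the distance from the TCP to the fingertips, in m); z points along the fingers, y is the direction in which the jaws open and shut (so a half turn about z gives the same grasp; the last joint's range is limited). The gripper opens to 87 mm and grips with 3 to 60 N. Pads are 19 mm wide; open, the fingers measure 117 mm over their backs; the gripper's body (75 mm by 190 mm) begins 51 mm behind the grasp point.
Start: joints at [1.274, 0.332, -0.065, 1.46, 0.022, 1.35, -0.088], TCP at [0.169, -0.602, 0.234] pointing down, gripper open.
Joint ranges: [-2.6, 2.6], [-0.5, 2.12], [-1.47, 1.34], [0.16, 2.42], [-1.27, 4.41], [0.06, 2.06], [-2.6, 2.6]. Speed limits (rad/s): [2.22, 2.22, 2.79, 2.79, 3.14, 3.14, 3.14].

## Interface

Orientations are given as a unit quaternion [x, y, z, w].
In Python, from bench import r gives the robot as it stands.
- The arm moves only by the shell command python3 -m jog 'ROWS' [FORCE]. ROWS is JSON, a list of rows, each a list of 7 numbers: the shift along the tool's x, y, z in cm, then the turn, a rotation vector about the tool's x, y, z in rad, then the opening, from -1 (shut) to 1 (fully open). In form: [[tx, ty, tz, wx, wy, wz, jaw], ...]. A call has 1 to 20 rows; each row shifts and turns the commanded pose from where the row before left it, along the tool's axes as they then stand; what a row does not reach is not made up. A row lasts 1/8 s, in which the tool goes at most 62.5 mm and 10.7 degrees, less where a joint would pass 70% of its speed; a pose out of reach is approached as far as the arm can. A call with a gripper value outside its range is refused whole. The fingers move at their own pace and stop on an object; FORCE is the grip in N (left out, the last holds). Time passes only in rows, so rows that do not move let the fingers close. It gives the time, the measured TCP pose, the force and the opening at its end, in the units of the state.
- r.read_state(): the state, without advancing time (a new reading comes with each control period).
- r.camera(name): name is "scene" or "top"; returns a dict with "frame" (400x640x3 uint8, red, green, blue), "fx", "fy", "cx", "cy" (pixels), "camera_from_world" (4x4, takes a point from world to camera coordinates). Camera axes: x right, y down, z forward; pixel columns grow to the right and rows downward; lengths in m; the calibration is good to about 2 mm. A picture is of the moment at which its call begins. There is no depth.
- r.close_job(): hands the job in, once; it reports no verdict.
Trained networks look in a picture, given as the dict that the camera call returned (one of the last four; its "shot" number tells which), for a name from the list of things; names that differ only in an ending like _2 or _b are one class to them, and where a whole thing is asked for, a point or a joint stands for the part that bears it (a point fixed in the world has none). Each returns a list of dicts, best first, with "score" (0 to 1); they miss things now and then, are a little off and sometimes report something else, mostly with a low value. They report only what shows in the picture. A call takes as long as a camera call. They do not tell look-alikes from the thing itself.
- r.search_frame(picture, thing): "rect" ([left, top, right, bottom] in pixels, round what is visible of it).
The state is a dict: "time": time; "joint_positions": joint angles; "joint_vel": joint speeds; "joint_torque": joint torques, N m; "ee_pos": TCP position; "eef_rot": TCP orientation; "ft_force": force on the tool from outside, world axes, zero at the start; "torque": the same for the moment, N m; "width": finger opening in m.
Only numpy, scipy, OpenCV 4.12 (cv2) and the standard library are available. Lean on these libraries where they do the work, as an engineer would, in place of code of your own. Each camera call takes 0.05 s, during which the arm holds its last target.

## Task

A cheese is lying on the scale at the cheese counter. Print its label: on the console press down the key that has the same shape as that cheese and let it come up, then press down the long print bar and let it come up. Press gently with the fingertips, press no other key, and do not touch or shift the cheeses or the jar.

Things in the scene. Friction and masses are not known exactly. Their poses are not given: they have to be found in the camera images.
- scale_top (a point): Centre of the platter's top face: a square steel platter, 200 x 200 mm, its top 40 mm above the counter, on a black base. Exactly one of three cheeses lies on it, within about 45 mm of this point.
- wheel: Small whole round cheese: flat disc, 70 mm across, 42 mm high, orange with a blank white label on top. Origin: centre of its underside. Lies on the scale or waits on a wooden board of 300 x 170 x 40 mm at the other side of the console. Loose, 0.1 to 0.25 kg.
- wedge: Wedge of cheese: a 50-degree slice, 85 mm from tip to rounded back, 72 mm wide at the back, 42 mm high, same colour and label. Origin: under the centre of its area, 55 mm from the tip; its x axis runs from tip to back. On the scale or the board. Loose.
- block: Oblong block of cheese, 44 mm (its x) by 84 mm (its y), 42 mm high, same colour and label. Origin: centre of its underside. On the scale or the board. Loose.
- jar: Small closed jar, 54 mm across, 70 mm high, standing on the counter beyond the console. Origin: centre of its underside. Loose; a bystander.
- console: Labelling console, a flat fixed grey box 190 mm (its x) by 260 mm (its y), black top plate 46 mm above the counter. Origin: centre of its underside; its +x points away from the robot (turned up to 0.35 rad). Four white push keys stand 11 mm proud of the top plate: a row of three, 74 mm apart along y (at x = +15 mm), whose order differs from start to start, and 71 mm nearer the robot (at x = -56 mm) the long print bar. Key axes are parallel to the console's.
- key_round_top (a point): Top centre of the round key, 35 mm across: it stands for the whole round cheese. Moves with the key; key tops at rest are 57 mm above the counter.
- key_wedge_top (a point): Top of the wedge-shaped key (half-size slice: 42 mm from tip to back, 36 mm wide at the back) at the centre of its area: it stands for the wedge.
- key_oblong_top (a point): Top centre of the oblong key, 22 mm (console x) by 42 mm (console y): it stands for the oblong block.
- key_bar_top (a point): Top centre of the print bar, 26 mm (console x) by 120 mm (console y), nearest the robot.
- key_round (a joint): Travel of the round key in m: 0 = up, 0.008 = fully down. A spring pushes it back up: about 1.4 N to start it, 5 N at 5 mm, 7 N at the bottom, where it meets a hard stop. It counts as pressed from 0.003 on; do not push on with more than 40 N.
- key_wedge (a joint): Travel of the wedge-shaped key in m: 0 = up, 0.008 = fully down. A spring pushes it back up: about 1.4 N to start it, 5 N at 5 mm, 7 N at the bottom, where it meets a hard stop. It counts as pressed from 0.003 on; do not push on with more than 40 N.
- key_oblong (a joint): Travel of the oblong key in m: 0 = up, 0.008 = fully down. A spring pushes it back up: about 1.4 N to start it, 5 N at 5 mm, 7 N at the bottom, where it meets a hard stop. It counts as pressed from 0.003 on; do not push on with more than 40 N.
- key_bar (a joint): Travel of the long print bar in m: 0 = up, 0.008 = fully down. A spring pushes it back up: about 1.4 N to start it, 5 N at 5 mm, 7 N at the bottom, where it meets a hard stop. It counts as pressed from 0.003 on; do not push on with more than 40 N.
There are look-alikes about, which are no part of the job. Leave any black or turquoise look-alike of the wheel alone.

How it is judged:
By the outcome, as a careful person would: the job done as asked, in the order asked, and still so for the second after the job is handed in, with the robot touching nothing.
It also fails if it takes over 38 s, if anything falls off the work surface, if the arm or the gripper's body presses on something with over 40 N, if the wrist force passes 120 N, or if a joint passes its speed limit or range.

## Working session

There is one attempt and no reset: what is moved stays moved. The work goes in short steps, Python scripts to look and compute and a shell command to move; the robot and the scene stay as the last step left them, time stands still between calls to the robot, and variables do not carry over. Pictures are saved under pics/ and viewed, and the job is handed in when it is done.

```bash
mkdir -p pics; ls
python3 - <<'E'
from bench import r
import cv2,json
print(r.read_state(), r.tip_extent)
for n in("scene","top"):
    c=r.camera(n); cv2.imwrite(f"pics/{n}0.png",c["frame"][:,:,::-1])
    print(n,c["fx"],c["fy"],c["cx"],c["cy"],c["camera_from_world"].tolist() if hasattr(c["camera_from_world"],'tolist') else c["camera_from_world"])
    for t in("wheel","wedge","block","jar","console","key_round","key_wedge","key_oblong","key_bar"):
        print(t,[(d["rect"],round(d["score"],2)) for d in r.search_frame(c,t)])
E
```

```text
pics
{'time': 0.0, 'joint_positions': array([ 1.27438959,  0.33284805, -0.0646865 ,  1.4609378 ,  0.02158707,
        1.34987292, -0.08849385]), 'joint_vel': array([ 0.0006991 , -0.00075505,  0.00057532,  0.00027034, -0.00085696,
        0.00020356, -0.00020107]), 'joint_torque': array([-4.27491577e-04, -6.23266625e+01,  2.42836325e-02, -3.89897060e+01,
       -6.13914547e-02,  3.99952219e-02,  1.92689217e-04]), 'ee_pos': array([ 0.16889329, -0.601372  ,  0.23277043]), 'eef_rot': array([ 9.90642347e-01,  1.36481759e-01, -1.20694728e-04, -6.74946981e-04]), 'ft_force': array([-0.82187593,  0.33503972,  0.42564233]), 'torque': array([ 0.01241305, -0.00551078,  0.03929366]), 'width': 0.08714577368987844} 0.011
scene 425.9546384783136 425.9546384783136 323.2977656994713 204.6421148247144 [[-0.41849067033699267, 0.9082122443925912, -0.004009735186620994, 0.21568880841954904], [0.7775200909918188, 0.3559809433220819, -0.5184014622814973, -0.40944105216284626], [-0.46939116624087474, -0.22006382512101566, -0.8551279704980645, 1.4104201601941453], [0.0, 0.0, 0.0, 1.0]]
wheel [([159.6, 140.6, 
[... 700 characters left out ...]
0.03157623748934382, -0.19176997168232346, 0.5728104374388828], [0.1923881168852, 0.017836577908088687, -0.9811568014185579, 1.296705017344861], [0.0, 0.0, 0.0, 1.0]]
wheel [([455.2, 134.4, 478.7, 157.5], 0.82), ([411.8, 193.2, 435.3, 216.2], 0.78), ([415.5, 145.4, 437.7, 167.2], 0.73), ([465.4, 182.8, 493.6, 205.5], 0.7)]
wedge [([482.5, 228.3, 510.2, 256.6], 0.67), ([316.1, 206.7, 323.7, 213.8], 0.63)]
block [([185.5, 236.0, 214.1, 269.2], 0.59)]
jar [([341.1, 144.8, 357.5, 166.5], 0.51)]
console [([294.3, 167.7, 390.9, 252.1], 0.88)]
key_round []
key_wedge [([355.8, 187.8, 368.7, 202.9], 0.49)]
key_oblong [([337.2, 197.5, 350.8, 207.3], 0.42)]
key_bar [([329.0, 214.8, 368.2, 233.9], 0.7)]
```

Run:
```python
import cv2
a=cv2.imread("pics/top0.png");b=cv2.imread("pics/scene0.png")
cv2.imwrite("pics/t1.png",cv2.resize(a[120:290,160:540],None,fx=2.1,fy=2.1,interpolation=cv2.INTER_CUBIC))
cv2.imwrite("pics/t2.png",cv2.resize(a[155:260,285:400],None,fx=5.5,fy=5.5,interpolation=cv2.INTER_CUBIC))
cv2.imwrite("pics/t3.png",cv2.resize(b[80:290,140:540],None,fx=2,fy=2,interpolation=cv2.INTER_CUBIC))
```

```text
(no output)
```

View pics/t1.png

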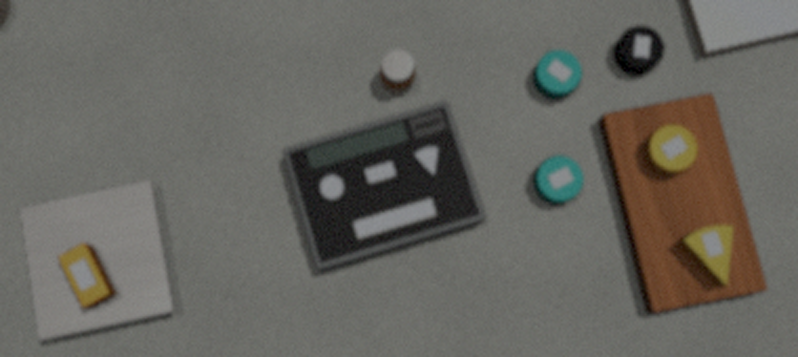

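View pics/t2.png

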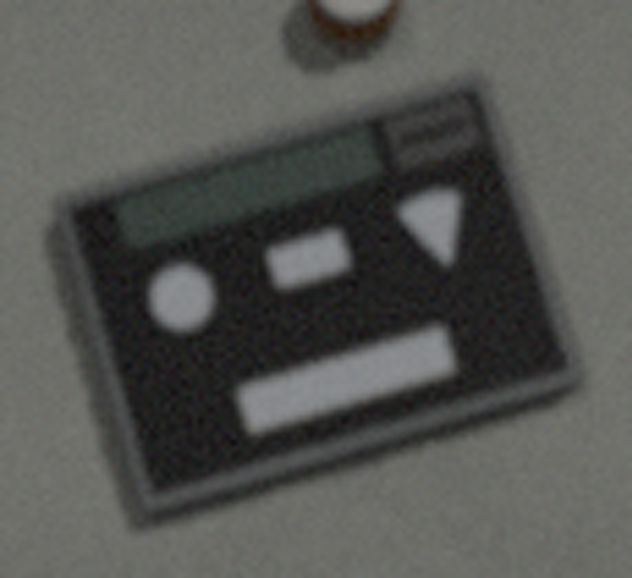

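View pics/t3.png

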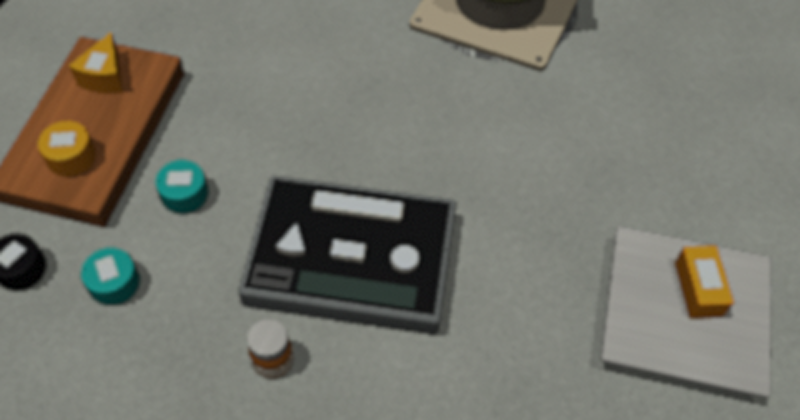

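The block, on the grey steel platter at top px (199,252), is the weighed cheese. The wheel (480,190) and wedge (498,240) are on the wooden board. The black and turquoise discs are look-alikes. So the key to press is the oblong one, the middle key at top px (341,202), and then the bar at (348,224).

```bash
cat > m.py <<'E'
import numpy as np,cv2
from bench import r
def ray(c,u,v,z):
    T=np.array(c["camera_from_world"]);R=T[:3,:3];o=-R.T@T[:3,3]
    d=R.T@np.array([(u-c["cx"])/c["fx"],(v-c["cy"])/c["fy"],1.]);return o+d*(z-o[2])/d[2]
def proj(c,p):
    T=np.array(c["camera_from_world"]);q=T[:3,:3]@p+T[:3,3];return np.array([c["fx"]*q[0]/q[2]+c["cx"],c["fy"]*q[1]/q[2]+c["cy"]])
E
python3 - <<'E'
from m import *
from scipy.spatial.transform import Rotation as Ro
from scipy.optimize import least_squares
seeds={"top":dict(round=(318,209),oblong=(341,202),wedge=(364,194),bar=(348,224)),
"scene":dict(round=(342,209),oblong=(314,205),wedge=(286,200),bar=(319,183))}
obs=[]
for n in("top","scene"):
    c=r.camera(n);g=c["frame"].min(2).astype(np.uint8)
    g4=cv2.resize(g,None,fx=4,fy=4,interpolation=cv2.INTER_CUBIC);g4=cv2.GaussianBlur(g4,(0,0),2)
    _,m=cv2.threshold(g4,105,255,0);k,l,st,ce=cv2.connectedComponentsWithStats(m)
    for t,(u,v) in seeds[n].items():
        i=l[int(v*4),int(u*4)];uv=(ce[i]+.5)/4-.5
        print(n,t,g[v,u],i,st[i,4]/16,uv.round(1),ray(c,*uv,.055).round(4))
        if i: obs.append((c,t,uv))
L=dict(round=(.015,.074),oblong=(.015,0),wedge=(.015,-.074),bar=(-.056,0))
def pos(p,t):
    a,b=L[t];C,S=np.cos(p[2]),np.sin(p[2]);return np.array([p[0]+C*a-S*b,p[1]+S*a+C*b,.055])
f=lambda p:np.concatenate([proj(c,pos(p,t))-uv for c,t,uv in obs])
s=least_squares(f,[.6,0,.2],loss="soft_l1");print(s.x,f(s.x).reshape(-1,2).round(1).tolist())
for t in L:print(t,pos(s.x,t).round(4))
st=r.read_state();R=Ro.from_quat(st["eef_rot"]).as_matrix();print(R.round(3),st["ee_pos"],st["time"])
for t in("oblong","bar"):
    print(t,"tool cm",(R.T@(pos(s.x,t)-st["ee_pos"])*100).round(2))
E
```

```text
top round 134 752 85.875 [317.6 208.6] [0.5422 0.063  0.055 ]
top oblong 135 716 83.875 [340.7 201.7] [ 0.5617 -0.0086  0.055 ]
top wedge 137 657 73.1875 [363.5 194.7] [ 0.5814 -0.0796  0.055 ]
top bar 137 811 302.4375 [347.5 223.6] [ 0.4931 -0.0272  0.055 ]
scene round 173 31 133.5 [341.9 208.3] [0.5449 0.0665 0.055 ]
scene oblong 174 29 129.75 [313.5 204.3] [ 0.5645 -0.0049  0.055 ]
scene wedge 173 28 112.8125 [285.5 200.2] [ 0.5834 -0.0766  0.055 ]
scene bar 174 27 385.8125 [318.4 182. ] [ 0.4963 -0.0229  0.055 ]
[ 0.54841928 -0.01036086  0.26437509] [[-0.7, -0.4], [-0.7, -0.4], [-0.6, -0.2], [-0.7, -0.4], [-0.3, -0.6], [-0.3, -0.7], [-0.2, -0.5], [-0.4, -0.8]]
round [0.5436 0.065  0.055 ]
oblong [ 0.5629 -0.0064  0.055 ]
wedge [ 0.5822 -0.0779  0.055 ]
bar [ 0.4944 -0.025   0.055 ]
[[ 0.963  0.27  -0.   ]
 [ 0.27  -0.963 -0.   ]
 [-0.     0.    -1.   ]] [ 0.16899933 -0.60172908  0.23356762] 1.1
oblong tool cm [ 54.02 -46.66  17.85]
bar tool cm [ 46.92 -46.73  17.85]
```

```bash
python3 -m jog '[[3,-2.6,0,0,0,0,-1],[3.4,-2.9,0,0,0,0,-1],[3.4,-2.9,0,0,0,0,-1],[3.4,-2.9,0,0,0,0,-1],[3.4,-2.9,0,0,0,0,-1],[3.4,-2.9,0,0,0,0,-1],[3.4,-2.9,0,0,0,0,-1],[3.4,-2.9,0,0,0,0,-1],[3.4,-2.9,0,0,0,0,-1],[3.4,-2.9,0,0,0,0,-1],[3.4,-2.9,0,0,0,0,-1],[3.4,-2.9,0,0,0,0,-1],[3.4,-2.9,0,0,0,0,-1],[3.4,-3.0,0,0,0,0,-1],[3.4,-3.0,0,0,0,0,-1],[3.4,-3.1,0,0,0,0,-1],[0,0,0,0,0,0,-1],[0,0,0,0,0,0,-1]]' 10
cat >> m.py <<'E'
from scipy.spatial.transform import Rotation as Ro
def rel(x,y,z):
    st=r.read_state();R=Ro.from_quat(st["eef_rot"]).as_matrix()
    print("t",st["time"],"pos",st["ee_pos"].round(4),"z",R[:,2].round(3),"yaw",np.arctan2(R[1,0],R[0,0]).round(3),"F",st["ft_force"].round(1),st["width"])
    print("rel tool cm",(R.T@(np.array([x,y,z])-st["ee_pos"])*100).round(2))
E
python3 -c "
from m import *
rel(.563,-.0065,.080)
rel(.4945,-.025,.080)"
```

```text
time: 3.35
ee_pos: [0.563, -0.0085, 0.2334]
eef_rot: [0.991, 0.136, -0.0, 0.0]
ft_force: [0.2, -0.6, 0.4]
width: 0.0006
t 3.35 pos [ 0.563  -0.0085  0.2334] z [-0. -0. -1.] yaw 0.274 F [ 0.2 -0.6  0.4] 0.0006166999260055336
rel tool cm [ 0.06 -0.2  15.34]
t 3.35 pos [ 0.563  -0.0085  0.2334] z [-0. -0. -1.] yaw 0.274 F [ 0.2 -0.6  0.4] 0.0006166999260055336
rel tool cm [-7.04 -0.27 15.34]
```

```bash
python3 -m jog '[[0.1,-0.2,3,0,0,0,-1],[0,0,4,0,0,0,-1],[0,0,4,0,0,0,-1],[0,0,3,0,0,0,-1],[0,0,1,0,0,0,-1],[0,0,0,0,0,0,-1],[0,0,0,0,0,0,-1]]'
python3 - <<'E'
from m import *
rel(.563,-.0065,.068)
ims=[]
for n in("top","scene"):
    c=r.camera(n);u,v=np.rint(proj(c,np.array([.556,-.01,.07]))).astype(int);f=c["frame"][v-50:v+50,u-50:u+50,::-1];ims.append(cv2.resize(f,(400,400),interpolation=cv2.INTER_CUBIC))
cv2.imwrite("pics/a1.png",np.hstack(ims))
E
```

```text
time: 4.22
ee_pos: [0.5644, -0.0061, 0.085]
eef_rot: [0.991, 0.136, 0.001, 0.0]
ft_force: [-0.0, 0.1, -0.2]
width: 0.0002
t 4.225 pos [ 0.5644 -0.0061  0.085 ] z [ 0.002 -0.    -1.   ] yaw 0.273 F [-0.   0.1 -0.2] 0.00015745983851817632
rel tool cm [-0.15 -0.01  1.7 ]
```

View pics/a1.png

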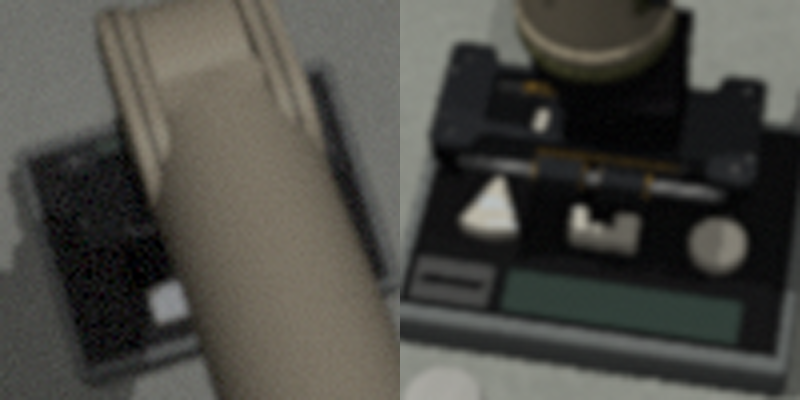

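The scene view shows the shut fingertips right over the oblong key (about px 600,215 in the crop), clear of its neighbours. Now I'll press in small steps.

```bash
python3 -m jog '[[-0.15,0,0.6,0,0,0,-1],[0,0,0.6,0,0,0,-1],[0,0,0.3,0,0,0,-1],[0,0,0.2,0,0,0,-1],[0,0,0.2,0,0,0,-1],[0,0,0.2,0,0,0,-1],[0,0,0,0,0,0,-1]]'; python3 -c "
from m import *
rel(.563,-.0065,.062)"
```

```text
time: 5.2
ee_pos: [0.562, -0.0063, 0.0626]
eef_rot: [0.991, 0.136, -0.0, 0.0]
ft_force: [-3.5, -0.6, 5.5]
width: 0.0004
t 5.2 pos [ 0.562  -0.0063  0.0626] z [-0. -0. -1.] yaw 0.274 F [-3.5 -0.6  5.5] 0.0003510018341310424
rel tool cm [0.09 0.05 0.06]
```

The force is 5.5 N, about 5 mm of travel by the spring data, and it agrees with the tip height (57 − 51.6 mm). The key counts as pressed, so I'll let it up and move to the bar.

```bash
python3 -m jog '[[0,0,-0.5,0,0,0,-1],[0,0,-1,0,0,0,-1],[0,0,-2,0,0,0,-1],[0,0,-1,0,0,0,-1],[0,0,0,0,0,0,-1]]'
python3 - <<'E'
from m import *
rel(.4945,-.025,.086)
ims=[]
for n in("top","scene"):
    c=r.camera(n);u,v=np.rint(proj(c,np.array([.556,-.01,.07]))).astype(int);f=c["frame"][v-50:v+50,u-50:u+50,::-1];ims.append(cv2.resize(f,(400,400),interpolation=cv2.INTER_CUBIC))
cv2.imwrite("pics/a2.png",np.hstack(ims))
E
```

```text
time: 5.82
ee_pos: [0.5629, -0.0063, 0.1088]
eef_rot: [0.991, 0.136, 0.001, 0.0]
ft_force: [-1.2, -1.4, 0.6]
width: 0.0005
t 5.825 pos [ 0.5629 -0.0063  0.1088] z [ 0.002 -0.    -1.   ] yaw 0.274 F [-1.2 -1.4  0.6] 0.0005186459146630357
rel tool cm [-7.09 -0.05  2.27]
```

View pics/a2.png

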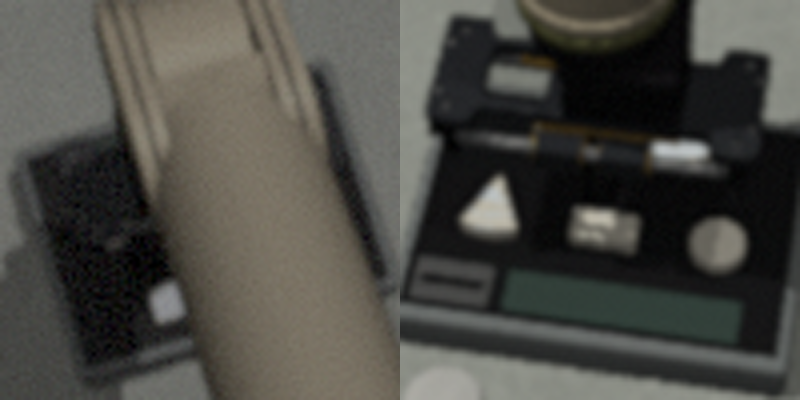

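The oblong key is up again at crop px (603,228), and its neighbours are unchanged. Next is the bar.

```bash
python3 -m jog '[[-2,0,0,0,0,0,-1],[-3,0,0,0,0,0,-1],[-2,0,0,0,0,0,-1],[0,0,0,0,0,0,-1],[0,0,1.2,0,0,0,-1],[0,0,1.2,0,0,0,-1],[0,0,0,0,0,0,-1],[0,0,0,0,0,0,-1]]'; python3 -c "
from m import *
rel(.4945,-.025,.062)"
```

```text
time: 6.92
ee_pos: [0.4949, -0.0249, 0.0834]
eef_rot: [0.991, 0.137, -0.0, -0.0]
ft_force: [-0.6, -0.6, 0.5]
width: 0.0004
t 6.925 pos [ 0.4949 -0.0249  0.0834] z [-0.  0. -1.] yaw 0.274 F [-0.6 -0.6  0.5] 0.00043400165995277444
rel tool cm [-0.04 -0.    2.14]
```

```bash
python3 -m jog '[[0,0,0.6,0,0,0,-1],[0,0,0.6,0,0,0,-1],[0,0,0.3,0,0,0,-1],[0,0,0.2,0,0,0,-1],[0,0,0.2,0,0,0,-1],[0,0,0.1,0,0,0,-1],[0,0,0.1,0,0,0,-1],[0,0,0,0,0,0,-1]]'; python3 -c "
from m import *
rel(.4945,-.025,.062)"
```

```text
time: 7.92
ee_pos: [0.4946, -0.0252, 0.0626]
eef_rot: [0.991, 0.136, -0.0, 0.0]
ft_force: [-4.3, -0.4, 4.6]
width: 0.0008
t 7.925 pos [ 0.4946 -0.0252  0.0626] z [-0. -0. -1.] yaw 0.274 F [-4.3 -0.4  4.6] 0.0007790814711106302
rel tool cm [-0.   -0.02  0.06]
```

The bar is about 5 mm down at 4.6 N. I'll lift off and move clear to check.

```bash
python3 -m jog '[[0,0,-0.5,0,0,0,-1],[0,0,-1,0,0,0,-1],[0,0,-3,0,0,0,-1],[0,0,-5,0,0,0,-1],[0,0,-5,0,0,0,-1],[0,3,0,0,0,0,-1],[0,4,0,0,0,0,-1],[0,4,0,0,0,0,-1],[0,4,0,0,0,0,-1],[0,4,0,0,0,0,-1],[0,4,0,0,0,0,-1],[0,2,0,0,0,0,-1],[0,0,0,0,0,0,-1]]'
python3 - <<'E'
from m import *
rel(.4945,-.025,.062)
for n in("top","scene"):
    c=r.camera(n); cv2.imwrite(f"pics/{n}9.png",c["frame"][:,:,::-1])
a=cv2.imread("pics/top9.png");b=cv2.imread("pics/scene9.png")
cv2.imwrite("pics/f.png",np.vstack([cv2.resize(x,(480,300)) for x in(a,b)]))
# movement check of block and jar
for n in("top","scene"):
    d=cv2.absdiff(cv2.GaussianBlur(cv2.imread(f"pics/{n}9.png"),(0,0),1.5),cv2.GaussianBlur(cv2.imread(f"pics/{n}0.png"),(0,0),1.5)).max(2)
    R={"top":dict(block=(183,233,217,272),jar=(338,142,361,170),console=(292,165,392,254),wheel=(463,180,496,208),wedge=(480,226,512,258)),"scene":dict(block=(478,200,512,244),jar=(261,238,288,270),console=(257,166,370,252),wheel=(157,138,189,173),wedge=(173,95,205,131))}[n]
    print(n,{k:int(d[y0:y1,x0:x1].max()) for k,(x0,y0,x1,y1) in R.items()})
E
```

```text
time: 9.55
ee_pos: [0.5624, -0.2664, 0.2075]
eef_rot: [0.991, 0.136, 0.0, -0.0]
ft_force: [0.3, 0.9, 0.3]
width: 0.0001
t 9.55 pos [ 0.5624 -0.2664  0.2075] z [ 0.  0. -1.] yaw 0.272 F [0.3 0.9 0.3] 0.00011592937737156674
rel tool cm [ -0.05 -25.07  14.56]
top {'block': 5, 'jar': 5, 'console': 42, 'wheel': 91, 'wedge': 88}
scene {'block': 13, 'jar': 12, 'console': 48, 'wheel': 12, 'wedge': 145}
```

View pics/f.png

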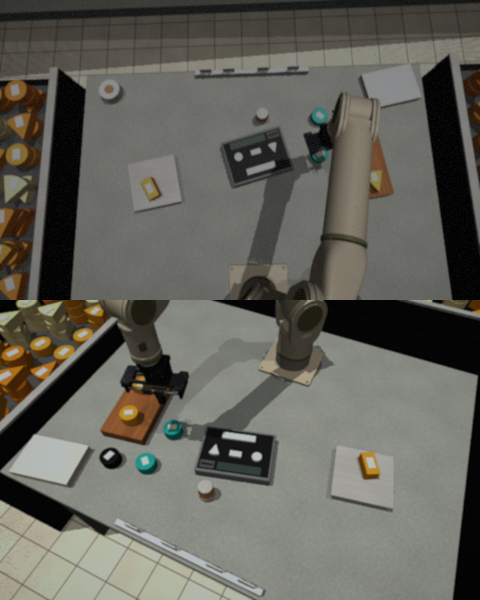

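The keys look up in both views, and the block and jar are unchanged. The console differences come from the arm's shadow. The gripper is free, about 11 cm above the cheeses.

```bash
python3 -c "
from bench import r
print(r.close_job())"
```

```text
the job is handed in; nothing more can be done
None
```

The label job is done and handed in at about 9.7 s. The oblong block was the cheese on the scale, so I pressed the oblong key and let it up, then did the same with the print bar.

- **Presses:** both went about 5 mm down, judged from fingertip height. The vertical force was 5.5 N on the key and 4.6 N on the bar. About 4 N of sideways force also showed at each press. I could not read the key travel directly.
- **Last pictures:** all four keys were up. The block, the jar and (in the scene view) the wheel had not moved. The robot was touching nothing.
- **Not fully checked:** in the last pictures the arm hid the wedge in the scene view and partly covered it in the top view, so the picture comparison could not confirm it there. The fingers never came near it. The comparison also showed brightness changes on the console, which I put down to the arm's shadow.

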